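Clamp a medicine carton with the sunken fine-adjust knob

TASK

Stand the blue-banded medicine carton in the nest of the carton jig, between the orange jaw pad and the fence and square to them, let go of it, then turn the small blue knob down in its well clockwise until the jaw holds the carton snugly against the fence, at about 10 N: not loose, and never squeezed so hard that the carton is crushed. Do not lean on the jig or push the jaw by hand, leave the other things alone, and finish with the robot clear of everything.

Things in the scene. Friction and masses are not known exactly. Their poses are not given: they have to be found in the camera images.
- jig: Carton jig fixed to the dresser top; origin on the dresser top, z up. Other entries give places in its frame (mm). Grey housing x -57..57, y -150..-36, top z 42, with a round well. Aluminium nest plate x -50..50, y -36..97, top z 8. Dark fence across the nest, 60 long, 12 thick, top z 45: its face (towards -y) was set by hand anywhere in y 60..66 and is not reported.
- well_rim (a point): Centre of the mouth of the round well in the housing, at (0, -93, 42) in the jig frame. Well 80 mm across, 32 deep (floor z 10), the square knob in its middle: enter with fingers opened only 20 to 36 mm; a wide-open gripper does not fit. Pressing the fingers on the jig with over 25 N is too hard.
- nest_mid (a point): Point on the nest plate at (0, 25, 8) in the jig frame. The carton stands here between orange pad and fence, 60 mm side along the jig's y (either way round), centred on x = 0. Pad to fence at the start: 65 to 76 mm. A closing pad slides the carton along until it meets the fence. Its +x and -x sides are free for the fingers.
- jaw: Dark jaw plate driven by the knob along jig y. Its origin is the jig's origin at knob 0, +7 mm per rad. Ahead of it on springs is the orange pad (44 in x, z 10..40); unloaded pad face at y = -12 mm + 7 mm x knob (rad). Springs: 4 N per mm, 6 mm travel, unreported, so once the carton meets the fence the clamping force grows about 28 N per rad of knob.
- knob (a joint): Blue knob, rad, 0 to 3.9, starts at 0.3 to 0.9; grows clockwise from above and closes the jaw 7 mm per rad (counter-clockwise opens). Friction 0.11 N m either way, so it stays where left; each N of clamping adds 0.007 N m, so 10 N shows as 0.07 N m above free turning. Held still, friction shifts the reading by up to 0.11: compare readings taken alike.
- knob_top (a point): Centre of the top of the blue knob, on its vertical axis, z 36 mm in the jig frame (6 below the well's rim). The knob is a 14 x 14 mm square bar, 26 tall, standing on the well floor; the point's x and y axes are square to its flats and turn with it. A white line on top points to its +x.
- carton_center (a point): Centre of the standing medicine carton with the blue band, 40 (x) x 60 (y) x 50 (z) mm, about 100 g, stiff; x, y, z are the point's axes. Starts upright on the dresser top.
- carton: The same carton; origin at the centre of its underside. Crushed if the jaw's pad presses it with more than 22 N.
- spare_mid (a point): Bystander: middle of a flat carton with a red band, 45 x 90 x 24 mm, lying on the dresser top.
- tape_mid (a point): Bystander: middle of a grey tape roll, diameter 90, 45 mm high.
- bottle_mid (a point): Bystander: middle of an amber bottle, diameter 44, 75 mm high.
Not all that is in view belongs to the job. Leave any red or yellow look-alike of the carton alone.

How it is judged:
By the outcome, as a careful person would: the job done as asked, in the order asked, and still so for the second after the job is handed in, with the robot touching nothing.
It also fails if it takes over 67 s, if anything falls off the work surface, if the arm or the gripper's body presses on something with over 40 N, if the wrist force passes 120 N, or if a joint passes its speed limit or range.

ROBOT

A 6-joint arm with a two-finger parallel gripper is mounted at the origin on the work surface. World frame = base frame: x ahead of the robot, y to its left, z up, the work surface at z = 0. Lengths are in m, angles in degrees, forces in N, time in s.
With the tool pointing down it reaches from about 0.375 to 0.9 m from the base axis. Payload 3.1 kg.
Tool frame: the origin (TCP) lies midway between the tips of the shut fingers; the grasp point (between the pads) lies 19 mm behind it; z points along the fingers, y is the direction in which the jaws open and shut (so a half turn about z gives the same grasp; the last joint's range is limited). The gripper opens to 87 mm and grips with 3 to 60 N. Pads are 19 mm wide; open, the fingers measure 117 mm over their backs; the gripper's body (75 mm by 190 mm) begins 51 mm behind the grasp point.
Start: joints at [-85.399, 30.224, 82.088, -0, 67.689, -10.227], TCP at [0.16, -0.604, 0.223] pointing down, gripper open.
Joint ranges: [-176.69, 176.69], [-43.24, 126.21], [12.49, 139.97], [-82, 262], [0, 151.66], [-163.58, 163.58]. Speed limits (degrees/s): [159.86, 159.86, 180, 180, 180, 180].

INTERFACE

Orientations are given as a 3x3 rotation matrix whose columns are the frame's x, y, z axes.
In Python, from rig import bot, capture, get_calibration gives the robot as it stands.
- The arm moves only by the tool play_rows, never from a script. Its arguments are lists of equal length, an entry for each row: "fingers": the closure in counts, from 0 (fully open) to 255 (shut); "linear": the shift along the tool's x, y, z in mm, a list of three; "rot": the turn, a rotation vector about the tool's x, y, z in degrees, a list of three. A call has 1 to 20 rows; each row is the pose to reach, as a shift and turn from the pose commanded when the call began, along the tool's axes at that moment; what a row does not reach only later rows make up. A row lasts 1/10 s, in which the tool goes at most 50 mm and 8.59 degrees, less where a joint would pass 70% of its speed; a pose out of reach is approached as far as the arm can. A call with a gripper value outside its range is refused whole. The fingers move at their own pace and stop on an object; the grip force is fixed at half the most. Time passes only in rows, so rows that repeat a pose let the fingers close. It gives the time, the measured TCP pose, the force and the opening at its end, in the units of the state.
- bot.read_state(): the state, without advancing time (a new reading comes with each control period).
- capture(name): name is "side" or "top" or "wrist"; returns the picture (384x512x3 uint8, red, green, blue); there is no depth.
- get_calibration(name): a dict with "vfov" (degrees; the focal length in pixels is half the picture's height over the tangent of half this angle, whatever the lens; pixels are square), "cx", "cy" (the principal point, pixels), "camera_from_world" (4x4, takes a point from world to camera coordinates). Camera axes: x right, y down, z forward; pixel columns grow to the right and rows downward; lengths in m; the calibration is good to about 2 mm. The wrist camera is an equidistant fisheye: a pixel r from the principal point sees the ray r / f radians off the axis. A picture is of the moment at which its call begins: read the wrist's pose just before it. get_calibration takes no time and is no camera call; for the wrist camera it gives the pose at the moment of the call.
- bot.hand_in(): hands the job in, once; it reports no verdict.
The state is a dict: "time_s": time; "joint_positions": joint angles; "qvel": joint speeds; "tau": joint torques, N m; "position": TCP position; "tcp_rot": TCP orientation; "force": force on the tool from outside, world axes, zero at the start; "moment": the same for the moment, N m; "opening": opening from 0.0 (shut) to 1.0 (fully open).
Only numpy, scipy, OpenCV 4.12 (cv2) and the standard library are available. Lean on these libraries where they do the work, as an engineer would, in place of code of your own. Each camera call takes 0.05 s, during which the arm holds its last target.

## Working session

There is one attempt and no reset: what is moved stays moved. The work goes in short steps, Python scripts to look and compute and a tool call to move; the robot and the scene stay as the last step left them, time stands still between calls to the robot, and variables do not carry over. Pictures are saved under pics/ and viewed, and the job is handed in when it is done.

Besides the shell and the picture viewer there is one more tool, called after "Call:" as name(argument=value, ...) on one line, values as JSON. play_rows: Moves the arm, as the interface text tells. Its arguments: {"type":"object","properties":{"fingers":{"type":"array"},"linear":{"type":"array"},"rot":{"type":"array"}},"required":["fingers","linear","rot"]}

```bash
ls; mkdir -p pics; python3 - <<'E'
from rig import bot,capture,get_calibration
import cv2
s=bot.read_state();print(s)
for n in("side","top","wrist"):
    c=get_calibration(n);print(n,c)
    im=capture(n);cv2.imwrite(f"pics/{n}0.png",im[:,:,::-1])
E
```

```text
pics
{'time_s': 0.0, 'joint_positions': array([-8.53986766e+01,  3.02787185e+01,  8.21539066e+01,  9.59677634e-04,
        6.76878199e+01, -1.02272684e+01]), 'qvel': array([ 0.09179038,  0.01328329, -0.00730265, -0.02540702, -0.05901236,
       -0.03568672]), 'tau': array([-1.20648743e-03, -4.40054941e+01, -1.76594013e+01,  6.32567424e-02,
        5.82133967e-02, -1.57995587e-04]), 'position': array([ 0.1599314 , -0.60346591,  0.22158803]), 'tcp_rot': array([[ 9.66697457e-01,  2.55921869e-01, -1.53193819e-04],
       [ 2.55921620e-01, -9.66695261e-01,  2.09662775e-03],
       [ 3.88481154e-04, -2.06601033e-03, -9.99997790e-01]]), 'force': array([ 0.04363865,  0.46470863, -0.12036985]), 'moment': array([-0.02292191, -0.01019485, -0.00656159]), 'opening': 1.000503408953448}
side {'vfov': 50.34519148814325, 'cx': 249.4677453274228, 'cy': 191.91735339067256, 'camera_from_world': array([[-0.7195883 , -0.69436242, -0.00731521,  0.39740028],
       [-0.45209517,  0.47646362, -0.75405065,  0.30013548],
       [ 0.52706986, -0.53929885, -0.65677554,  0.84077917],
       [ 0.        ,  0.        ,  0.        ,  1.        ]])}
top {'vfov': 50.759492602272736, 'cx': 250.46806714099412, 'cy': 193.2243612004143, 'camera_from_world': array([[-0.00343409, -0.99998344,  0.00461814,  0.0163697 ],
       [-0.9988659 ,  0.00321087, -0.04750365,  0.57502275],
       [ 0.04748803, -0.00477604, -0.99886039,  1.04409584],
       [ 0.        ,  0.        ,  0.        ,  1.        ]])}
wrist {'vfov': 65.70646984690485, 'cx': 256.4842289466095, 'cy': 194.31880924353862, 'camera_from_world': array([[ 0.25453236, -0.96706041, -0.00272641, -0.62432713],
       [-0.93499286, -0.24681019,  0.25470194, -0.02982736],
       [-0.24698507, -0.06228071, -0.96701576,  0.39037501],
       [ 0.        ,  0.        ,  0.        ,  1.        ]])}
```

View pics/side0.png

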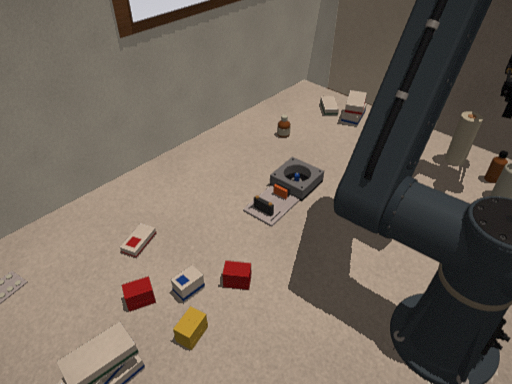

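View pics/top0.png

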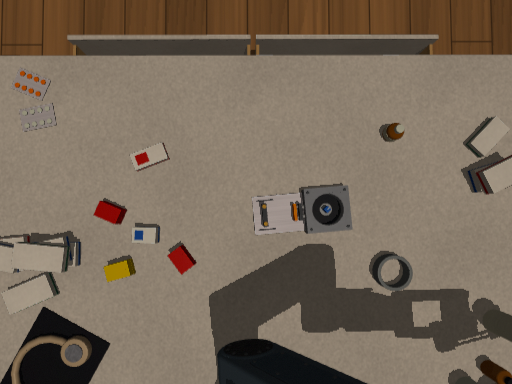

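View pics/wrist0.png

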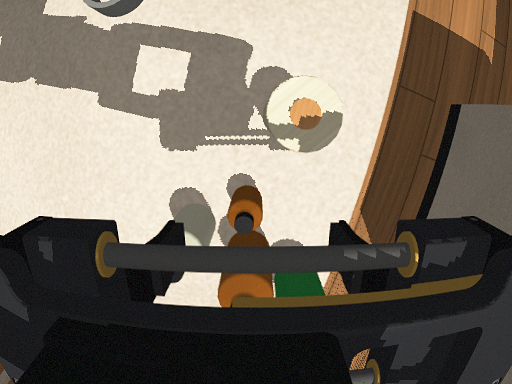

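Candidates (top view): white/blue box (145,235); red look-alikes (110,211) and (181,258); yellow (119,270); flat red-marked spare (149,157). Only (145,235) carries blue, so it fits. I'll confirm this in an enlarged crop.

```bash
cat > h.py <<'E'
import numpy as np,cv2
from rig import bot,capture,get_calibration
def ray(cal,uv,H=384):
    f=H/2/np.tan(np.radians(cal["vfov"]/2));T=cal["camera_from_world"]
    d=np.array([(uv[0]-cal["cx"])/f,(uv[1]-cal["cy"])/f,1.])
    R=T[:3,:3];return -R.T@T[:3,3],R.T@d
def fray(cal,uv):
    f=192/np.tan(np.radians(cal["vfov"]/2));T=cal["camera_from_world"]
    x=np.array([uv[0]-cal["cx"],uv[1]-cal["cy"]]);r=np.hypot(*x);t=r/f
    d=np.array([*(x/max(r,1e-9)*np.sin(t)),np.cos(t)])
    R=T[:3,:3];return -R.T@T[:3,3],R.T@d
def onz(od,z):
    o,d=od;return o+d*(z-o[2])/d[2]
def proj(cal,p):
    f=192/np.tan(np.radians(cal["vfov"]/2));T=cal["camera_from_world"]
    q=T[:3,:3]@np.array(p)+T[:3,3];return cal["cx"]+f*q[0]/q[2],cal["cy"]+f*q[1]/q[2]
def fproj(cal,p):
    f=192/np.tan(np.radians(cal["vfov"]/2));T=cal["camera_from_world"]
    q=T[:3,:3]@np.array(p)+T[:3,3];rho=np.hypot(q[0],q[1]);t=np.arctan2(rho,q[2])
    return cal["cx"]+f*t*q[0]/rho,cal["cy"]+f*t*q[1]/rho
E
python3 - <<'E'
import cv2,numpy as np
t=cv2.imread("pics/top0.png");s=cv2.imread("pics/side0.png")
a=cv2.resize(t[215:255,120:170],None,fx=8,fy=8,interpolation=cv2.INTER_CUBIC)
b=cv2.resize(s[260:305,160:215],None,fx=7,fy=7,interpolation=cv2.INTER_CUBIC)
o=np.zeros((325,790,3),np.uint8);o[:320,:400]=a[:, :400];o[:315,402:402+385]=b;cv2.imwrite("pics/cart.png",o)
cv2.imwrite("pics/jig.png",cv2.resize(t[175:245,245:360],None,fx=6.8,fy=6.8,interpolation=cv2.INTER_CUBIC))
E
```

```text
(no output)
```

View pics/cart.png

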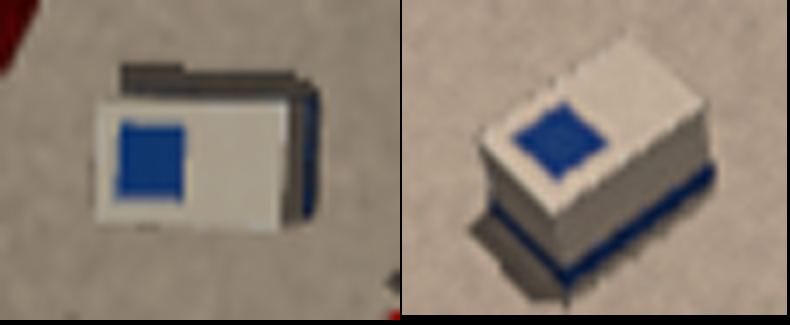

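View pics/jig.png

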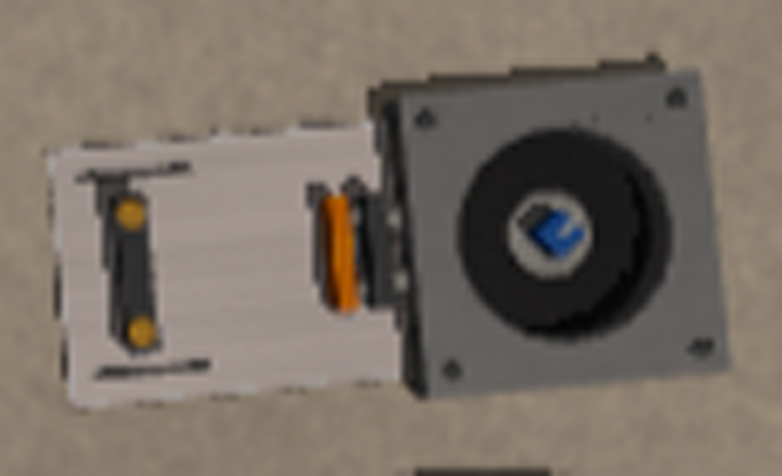

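The crop confirms it: white carton, blue band round its foot, blue mark on top. In the 8x crop its top-face corners are about (97,105), (287,102), (278,228), (97,222). Now I'll measure with masks.

```bash
python3 - <<'E'
from h import *
t=cv2.imread("pics/top0.png");cal=get_calibration("top")
hsv=cv2.cvtColor(t,cv2.COLOR_BGR2HSV)
def sub(x0,y0,x1,y1): 
    m=np.zeros(t.shape[:2],np.uint8);m[y0:y1,x0:x1]=255;return m
up=lambda im:cv2.resize(im,None,fx=8,fy=8,interpolation=cv2.INTER_CUBIC)
def quad(mask8,x0,y0,name,z):
    cs,_=cv2.findContours(mask8,cv2.RETR_EXTERNAL,cv2.CHAIN_APPROX_NONE)
    c=max(cs,key=cv2.contourArea); c=cv2.convexHull(c).reshape(-1,2).astype(float)
    uv=(c+0.5)/8-0.5+[x0,y0]
    P=np.array([onz(ray(cal,p),z)[:2] for p in uv])*1000
    r=cv2.minAreaRect(P.astype(np.float32)); print(name,r); return P,r
# carton
x0,y0,x1,y1=120,215,170,255
im=up(t[y0:y1,x0:x1]);g=im.astype(int);hs=cv2.cvtColor(im,cv2.COLOR_BGR2HSV)
print("bg",t[250,130],"white",t[235,157])
m=((im.min(2)>158)).astype(np.uint8)*255
mb=((hs[...,0]>95)&(hs[...,0]<130)&(hs[...,1]>120)&(hs[...,2]>70)).astype(np.uint8)*255
mb[:, 230:]=0
mm=cv2.morphologyEx(m|mb,cv2.MORPH_CLOSE,np.ones((15,15)));mm=cv2.morphologyEx(mm,cv2.MORPH_OPEN,np.ones((25,25)))
cv2.imwrite("pics/m1.png",mm)
quad(mm,x0,y0,"carton",50)if 0 else quad(mm,x0,y0,"carton",.05)
# housing
x0,y0,x1,y1=295,175,360,240
im=up(t[y0:y1,x0:x1]);print("housing",t[190,320],t[225,330])
g=im.astype(int);d=g.max(2)-g.min(2)
m=((im.max(2)>80)&(im.max(2)<125)&(d<14)).astype(np.uint8)*255
mm=cv2.morphologyEx(m,cv2.MORPH_OPEN,np.ones((25,25)))
cv2.imwrite("pics/m2.png",mm)
quad(mm,x0,y0,"housing",.042)
# well hole
cs,_=cv2.findContours(cv2.bitwise_not(mm),cv2.RETR_CCOMP,cv2.CHAIN_APPROX_NONE)
for c in cs:
    if 20000<cv2.contourArea(c)<90000 and cv2.boundingRect(c)[0]>3:
        uv=(c.reshape(-1,2)+.5)/8-.5+[x0,y0];P=np.array([onz(ray(cal,p),.042)[:2] for p in uv],np.float32)*1000
        print("well",cv2.fitEllipse(P))
# orange pad & screws
x0,y0,x1,y1=245,175,310,245
im=up(t[y0:y1,x0:x1]);hs=cv2.cvtColor(im,cv2.COLOR_BGR2HSV)
m=((hs[...,0]>8)&(hs[...,0]<28)&(hs[...,1]>160)&(hs[...,2]>120)).astype(np.uint8)*255
cs,_=cv2.findContours(m,cv2.RETR_EXTERNAL,cv2.CHAIN_APPROX_NONE)
for c in cs:
    if cv2.contourArea(c)>200:
        uv=(c.reshape(-1,2)+.5)/8-.5+[x0,y0];P=np.array([onz(ray(cal,p),.04 if 0 else .045)[:2] for p in uv],np.float32)*1000
        print("orange",cv2.minAreaRect(P), uv.mean(0))
E
```

```text
bg [109 124 137] white [58 65 72]
carton ((470.1439208984375, 296.1244201660156), (19.3037052154541, 20.61531639099121), 89.79141998291016)
housing [92 93 97] [83 85 88]
housing ((533.6624145507812, -181.20875549316406), (113.7907943725586, 113.31649017333984), 4.910402774810791)
well ((533.268798828125, -181.19720458984375), (81.32400512695312, 82.3626480102539), 71.2388687133789)
orange ((497.1764831542969, -22.804344177246094), (8.472270965576172, 8.03968620300293), 44.830448150634766) [265.37668919 223.41385135]
orange ((540.925537109375, -19.074119567871094), (8.231367111206055, 8.227273941040039), 89.72442626953125) [263.84290541 206.04222973]
orange ((526.5538940429688, -97.9502944946289), (42.70515441894531, 8.166865348815918), 4.20077657699585) [295.00736532 211.66098485]
```

```bash
python3 -c "
import cv2,numpy as np
a=cv2.imread('pics/m1.png');b=cv2.imread('pics/m2.png');o=np.zeros((520,800,3),np.uint8)
a=cv2.resize(a,None,fx=.7,fy=.7);b=cv2.resize(b,None,fx=.9,fy=.9);o[:a.shape[0],:a.shape[1]]=a;o[:b.shape[0],300:300+b.shape[1]]=b;cv2.imwrite('pics/mm.png',o)"
```

```text
(no output)
```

View pics/mm.png

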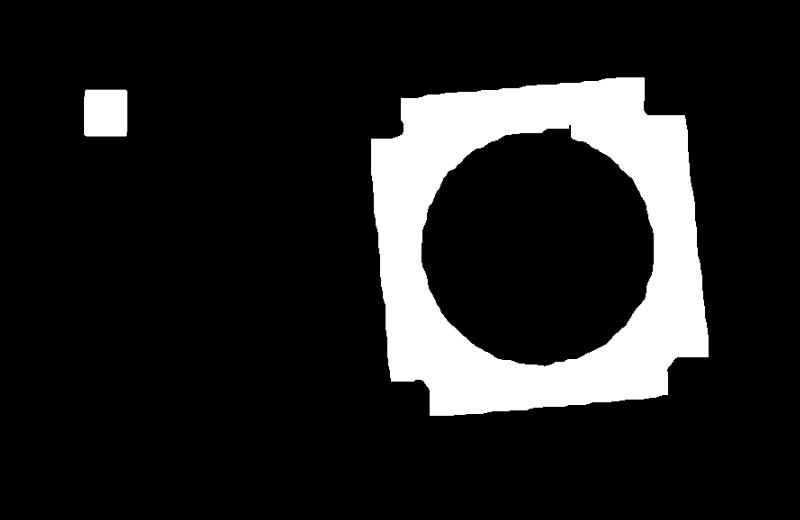

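```bash
python3 - <<'E'
from h import *
t=cv2.imread("pics/top0.png");cal=get_calibration("top")
x0,y0,x1,y1=120,215,170,255
im=cv2.resize(t[y0:y1,x0:x1],None,fx=8,fy=8,interpolation=cv2.INTER_CUBIC)
print(t[235,130:162].tolist(), t[250,135]); hs=cv2.cvtColor(im,cv2.COLOR_BGR2HSV)
g=cv2.cvtColor(im,cv2.COLOR_BGR2GRAY);print(g[165,60:120:6],g[165,260:320:6],g[90:120:4,240],g[210:250:4,240])
m=(g>142).astype(np.uint8)*255
mb=((hs[...,0]>95)&(hs[...,0]<130)&(hs[...,1]>120)).astype(np.uint8)*255;mb[:,230:]=0
mm=cv2.morphologyEx(m|mb,cv2.MORPH_CLOSE,np.ones((15,15)));mm=cv2.morphologyEx(mm,cv2.MORPH_OPEN,np.ones((25,25)))
cs,_=cv2.findContours(mm,cv2.RETR_EXTERNAL,cv2.CHAIN_APPROX_NONE)
c=max(cs,key=cv2.contourArea);print(cv2.boundingRect(c))
uv=(c.reshape(-1,2)+.5)/8-.5+[x0,y0];P=np.array([onz(ray(cal,p),.05)[:2] for p in uv],np.float32)*1000
print(cv2.minAreaRect(P)); cv2.imwrite("pics/m3.png",mm)
# side view cross-check: top-face corners from crop
sc=get_calibration("side")
for p in [(485,135),(630,38),(705,100),(553,213)]:
    q=((p[0]-402+.5)/7-.5+160,(p[1]+.5)/7-.5+260);print(onz(ray(sc,q),.05)*1000)
# knob line/flats: blue in well
x0,y0,x1,y1=310,190,345,230
im=cv2.resize(t[y0:y1,x0:x1],None,fx=14,fy=14,interpolation=cv2.INTER_CUBIC);cv2.imwrite("pics/knob.png",im)
E
```

```text
[[113, 129, 142], [98, 112, 122], [146, 158, 166], [137, 154, 165], [131, 130, 128], [110, 54, 17], [110, 54, 17], [110, 54, 16], [110, 54, 16], [110, 54, 18], [110, 55, 18], [110, 54, 15], [111, 62, 36], [137, 155, 166], [138, 156, 167], [137, 154, 166], [137, 155, 166], [138, 155, 166], [137, 155, 166], [138, 156, 167], [138, 156, 166], [138, 155, 166], [138, 156, 166], [140, 157, 167], [137, 155, 165], [110, 124, 135], [58, 66, 72], [58, 65, 72], [50, 32, 22], [57, 59, 60], [117, 134, 148], [115, 132, 145]] [113 130 143]
[134 133 134 134 130 111 137 164 154 140] [157 158 160 150 121  76  65  54  30  46] [ 53  63  80 116 148 165 158 156] [157 156 156 152 148 141 135 132 133 132]
(95, 103, 190, 129)
((468.26123046875, 284.27410888671875), (59.38324737548828, 39.227882385253906), 88.65745544433594)
[488.01505377 312.69430092  50.        ]
[484.69116496 256.44776373  50.        ]
[448.33587769 256.06711769  50.        ]
[449.64193229 316.40598739  50.        ]
```

View pics/knob.png

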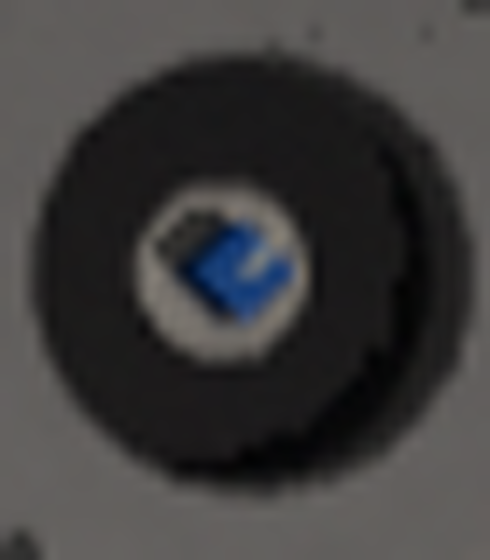

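View pics/m3.png

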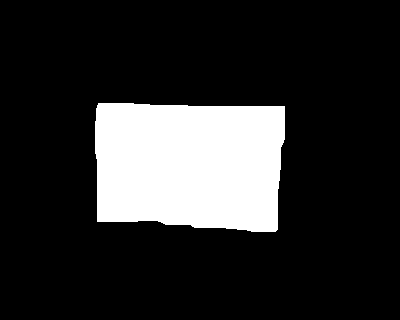

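Carton centre is (468, 284) mm with yaw about -1.3°. The jig well is at (533.4, -181.2) with yaw about 4.9°. The knob line points at roughly -49° in world. Next is a move helper.

```bash
cat >> h.py <<'E'
from scipy.spatial.transform import Rotation as Ro
def down(yaw):
    c,s=np.cos(np.radians(yaw)),np.sin(np.radians(yaw))
    return np.array([[c,s,0],[s,-c,0],[0,0,-1.]])
JW=np.array([533.4,-181.2]);JY=4.9
def jig(x,y):
    a=np.radians(JY);return JW+(y+93)*np.array([-np.sin(a),np.cos(a)])+x*np.array([np.cos(a),np.sin(a)])
def go(*tg):
    s=bot.read_state();R=s["tcp_rot"];p=s["position"]*1000
    print("t",round(s["time_s"],2),"p",p.round(1),"yaw",round(np.degrees(np.arctan2(R[1,0],R[0,0])),2),"tilt z",R[:,2].round(4),"F",s["force"].round(2),"M",s["moment"].round(3),"op",round(s["opening"]*87,1),"j",s["joint_positions"].round(0))
    for x,y,z,yaw in tg:
        print((x,y,z,yaw),"->",(R.T@(np.array([x,y,z])-p)).round(1),Ro.from_matrix(R.T@down(yaw)).as_rotvec(degrees=True).round(2))
E
python3 -c "
from h import *
print(jig(0,0),jig(0,25))
go((520,-150,220,60),(468.3,284.3,150,88.7))"
```

```text
[525.45622615 -88.53988745] [523.32080307 -63.63125505]
t 0.15 p [ 159.9 -603.6  221.8] yaw 14.83 tilt z [-1.0e-04  1.7e-03 -1.0e+00] F [-0.11 -0.46 -0.59] M [ 0.021 -0.035 -0.012] op 87.2 j [-85.  30.  82.  -0.  68. -10.]
(520, -150, 220, 60) -> [ 464.2 -346.4    2.5] [ -0.08  -0.05 -45.17]
(468.3, 284.3, 150, 88.7) -> [ 525.3 -779.3   73.2] [-7.000e-02 -7.000e-02 -7.387e+01]
```

Call:
play_rows(fingers=[0,0,0,0,0,0,0,0,0,0,0,0,0,0,0,0,0,0,0,0], linear=[[464,-346,2],[464,-346,2],[464,-346,2],[464,-346,2],[464,-346,2],[464,-346,2],[464,-346,2],[464,-346,2],[464,-346,2],[464,-346,2],[464,-346,2],[464,-346,2],[525,-779,73],[525,-779,73],[525,-779,73],[525,-779,73],[525,-779,73],[525,-779,73],[525,-779,73],[525,-779,73]], rot=[[0,0,-45],[0,0,-45],[0,0,-45],[0,0,-45],[0,0,-45],[0,0,-45],[0,0,-45],[0,0,-45],[0,0,-45],[0,0,-45],[0,0,-45],[0,0,-45],[0,0,-74],[0,0,-74],[0,0,-74],[0,0,-74],[0,0,-74],[0,0,-74],[0,0,-74],[0,0,-74]])

```text
time_s: 2.15
position: [0.4726, 0.243, 0.156]
tcp_rot: [[0.02, 1.0, -0.0], [1.0, -0.02, -0.0], [-0.0, -0.0, -1.0]]
force: [1.1, -0.3, 0.3]
opening: 1.0
```

```bash
python3 -c "
from h import *
go((468.3,284.3,150,88.7))"
```

```text
t 2.15 p [472.6 243.  156. ] yaw 88.83 tilt z [-1.e-04 -1.e-04 -1.e+00] F [ 1.13 -0.27  0.28] M [-0.091 -0.143 -0.042] op 87.0 j [15. 28. 99. -0. 52. 16.]
(468.3, 284.3, 150, 88.7) -> [41.2 -5.1  6. ] [-0.    0.01  0.13]
```

Call:
play_rows(fingers=[0,0,0], linear=[[0,0,0],[0,0,0],[0,0,0]], rot=[[0,0,0],[0,0,0],[0,0,0]])

```text
time_s: 2.45
position: [0.4733, 0.2403, 0.1564]
tcp_rot: [[0.021, 1.0, -0.0], [1.0, -0.021, -0.001], [-0.001, -0.0, -1.0]]
force: [-0.0, -0.7, 0.1]
opening: 1.002
```

```bash
python3 - <<'E'
from h import *
go((468.3,284.3,150,88.7))
cv2.imwrite("pics/top1.png",capture("top")[:,:,::-1])
cal=get_calibration("wrist");im=capture("wrist");cv2.imwrite("pics/w1.png",im[:,:,::-1])
E
```

```text
t 2.45 p [473.3 240.3 156.4] yaw 88.8 tilt z [-2.e-04 -5.e-04 -1.e+00] F [-0.   -0.68  0.09] M [-0.043 -0.105  0.025] op 87.2 j [15. 28. 99. -0. 52. 16.]
(468.3, 284.3, 150, 88.7) -> [43.9 -5.9  6.4] [-0.01  0.03  0.1 ]
```

View pics/w1.png

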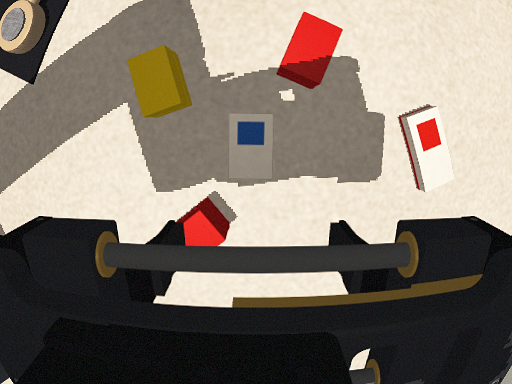

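The wrist view shows the blue-marked carton with its top corners near (230,114), (272,114), (272,179), (230,179). Red and yellow look-alikes sit around it, clear of the fingers. I'll cross-check its position.

```bash
python3 - <<'E'
from h import *
cal=get_calibration("wrist")
P=np.array([onz(fray(cal,p),.05)[:2]*1000 for p in [(229.5,113.5),(272,113.5),(273,179),(230,179)]])
print(P,P.mean(0))
E
```

```text
[[451.54250447 313.09846988]
 [489.49431108 312.04757675]
 [489.43506308 252.06716235]
 [449.73834762 253.05495983]] [470.05255656 282.5670422 ]
```

Call:
play_rows(fingers=[0,0,0,0,0,0,0,0,0], linear=[[43,-5,20],[43,-5,40],[43,-5,80],[43,-5,110],[43,-5,130],[43,-5,142],[43,-5,142],[43,-5,142],[43,-5,142]], rot=[[0,0,0],[0,0,0],[0,0,0],[0,0,0],[0,0,0],[0,0,0],[0,0,0],[0,0,0],[0,0,0]])

```text
time_s: 3.45
position: [0.4702, 0.2842, 0.0157]
tcp_rot: [[0.021, 1.0, 0.002], [1.0, -0.021, 0.001], [0.001, 0.002, -1.0]]
force: [0.1, -0.0, 0.0]
opening: 0.996
```

```bash
python3 -c "
from h import *
go((469,283.5,13,88.7))"
```

```text
t 3.45 p [470.2 284.2  15.7] yaw 88.79 tilt z [ 2.4e-03  8.0e-04 -1.0e+00] F [ 0.1  -0.03  0.01] M [-0.014 -0.108  0.023] op 86.6 j [ 19.  43. 101.  -0.  36.  21.]
(469, 283.5, 13, 88.7) -> [-0.8 -1.2  2.7] [ 0.14 -0.05  0.09]
```

Call:
play_rows(fingers=[255,255,255,255,255,255,255,255,255,255], linear=[[-1,-1,2],[-1,-1,2],[-1,-1,2],[-1,-1,2],[-1,-1,2],[-1,-1,2],[-1,-1,2],[-1,-1,2],[-1,-1,2],[-1,-1,2]], rot=[[0,0,0],[0,0,0],[0,0,0],[0,0,0],[0,0,0],[0,0,0],[0,0,0],[0,0,0],[0,0,0],[0,0,0]])

```text
time_s: 4.45
position: [0.4681, 0.2833, 0.0124]
tcp_rot: [[0.02, 1.0, 0.0], [1.0, -0.02, 0.0], [0.0, 0.0, -1.0]]
force: [-0.3, 0.0, -0.7]
opening: 0.454
```

```bash
python3 -c "
from h import *
go((469,283.5,13,88.7))"
```

```text
t 4.45 p [468.1 283.3  12.4] yaw 88.83 tilt z [ 2.e-04  1.e-04 -1.e+00] F [-0.32  0.03 -0.74] M [ 0.027 -0.159  0.004] op 39.5 j [ 19.  43. 101.   0.  35.  21.]
(469, 283.5, 13, 88.7) -> [ 0.2  0.9 -0.6] [ 0.01 -0.01  0.13]
```

```bash
python3 -c "
from h import *
go((468,283,110,88.8),(*jig(0,-40),150,94.9))"
```

```text
t 4.45 p [468.1 283.3  12.4] yaw 88.83 tilt z [ 2.e-04  1.e-04 -1.e+00] F [-0.32  0.03 -0.74] M [ 0.027 -0.159  0.004] op 39.5 j [ 19.  43. 101.   0.  35.  21.]
(468, 283, 110, 88.8) -> [ -0.3  -0.1 -97.6] [ 0.01 -0.01  0.03]
(np.float64(528.8729030737195), np.float64(-128.39369930188195), 150, 94.9) -> [-410.3   69.2 -137.6] [ 0.01 -0.01 -6.07]
```

Call:
play_rows(fingers=[255,255,255,255,255,255,255,255,255,255,255,255,255,255,255,255,255,255,255], linear=[[0,0,-20],[0,0,-60],[0,0,-100],[-40,8,-137],[-80,15,-137],[-120,22,-137],[-160,30,-137],[-200,36,-137],[-240,43,-137],[-280,50,-137],[-320,56,-137],[-350,62,-137],[-375,66,-137],[-395,69,-137],[-410,69,-137],[-410,69,-137],[-410,69,-137],[-410,69,-137],[-410,69,-137]], rot=[[0,0,0],[0,0,0],[0,0,0],[0,0,-1],[0,0,-1],[0,0,-2],[0,0,-3],[0,0,-3],[0,0,-4],[0,0,-5],[0,0,-5],[0,0,-6],[0,0,-6],[0,0,-6],[0,0,-6],[0,0,-6],[0,0,-6],[0,0,-6],[0,0,-6]])

```text
time_s: 6.35
position: [0.5283, -0.1269, 0.1494]
tcp_rot: [[-0.086, 0.996, -0.001], [0.996, 0.086, 0.0], [0.001, -0.001, -1.0]]
force: [-0.3, -0.5, -1.1]
opening: 0.458
```

```bash
python3 - <<'E'
from h import *
go((*jig(0,25),150,94.9))
import pickle
cal=get_calibration("wrist");im=capture("wrist");cv2.imwrite("pics/w2.png",im[:,:,::-1]);pickle.dump(cal,open("w2.pkl","wb"))
E
```

```text
t 6.35 p [ 528.3 -126.9  149.4] yaw 94.91 tilt z [-5.e-04  5.e-04 -1.e+00] F [-0.29 -0.51 -1.11] M [-0.008 -0.083 -0.009] op 39.9 j [-25.  30.  98.   0.  52. -30.]
(np.float64(523.3208030697906), np.float64(-63.63125504947304), 150, 94.9) -> [63.4  0.4 -0.5] [-0.03 -0.03  0.01]
```

View pics/w2.png

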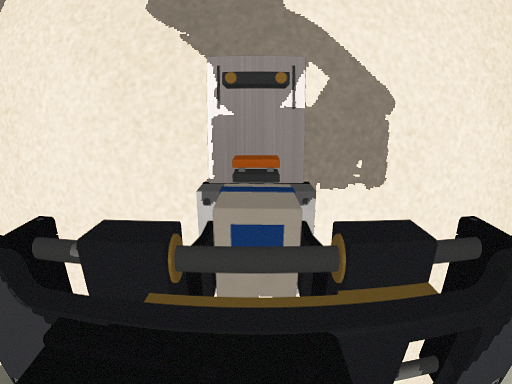

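```bash
python3 - <<'E'
from h import *
im=cv2.imread("pics/w2.png")
cv2.imwrite("pics/w2z.png",cv2.resize(im[50:200,190:325],None,fx=4,fy=4,interpolation=cv2.INTER_CUBIC))
import pickle;cal=pickle.load(open("w2.pkl","rb"));print(onz(fray(cal,(256,190)),.04),-cal["camera_from_world"][:3,:3].T@cal["camera_from_world"][:3,3])
E
```

```text
[ 0.5277797  -0.12524728  0.04      ] [ 0.52265045 -0.05839302  0.31115355]
```

View pics/w2z.png

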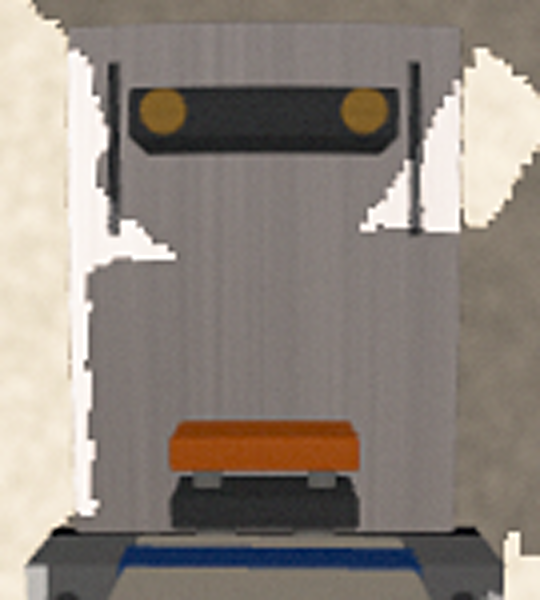

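```bash
python3 - <<'E'
from h import *
import pickle;cal=pickle.load(open("w2.pkl","rb"))
a=np.radians(JY);ex=np.array([np.cos(a),np.sin(a)]);ey=np.array([-np.sin(a),np.cos(a)])
def J(u,v,z):
    u=(u+.5)/4-.5+190;v=(v+.5)/4-.5+50
    p=onz(fray(cal,(u,v)),z)[:2]*1000-JW;return (p@ex).round(1),(p@ey-93).round(1)
for n,u,v,z in [("fence top L",129,137,.045),("fence top R",398,137,.045),("fence bot",263,153,.008),("fence back L",130,88,.045),("fence back R",398,88,.045),("pad top L",170,434,.04),("pad top R",359,434,.04),("pad bot",263,421,.01),("pad back",263,470,.04),("plate L",68,300,.008),("plate R",459,300,.008),("plate far",263,25,.008)]: print(n,J(u,v,z))
E
```

```text
fence top L (np.float64(-30.8), np.float64(61.4))
fence top R (np.float64(28.6), np.float64(61.2))
fence bot (np.float64(-1.4), np.float64(61.0))
fence back L (np.float64(-30.6), np.float64(72.6))
fence back R (np.float64(28.6), np.float64(72.5))
pad top L (np.float64(-22.7), np.float64(-6.5))
pad top R (np.float64(20.7), np.float64(-6.6))
pad bot (np.float64(-1.5), np.float64(-7.3))
pad back (np.float64(-1.4), np.float64(-15.0))
plate L (np.float64(-51.1), np.float64(24.2))
plate R (np.float64(48.5), np.float64(24.0))
plate far (np.float64(-1.3), np.float64(94.5))
```

```bash
python3 -c "
from h import *
go((*jig(-.8,27),100,94.9),(*jig(-.8,27),23,94.9))"
```

```text
t 6.4 p [ 528.4 -127.   149.5] yaw 94.91 tilt z [-3.e-04  3.e-04 -1.e+00] F [ 0.05 -0.66 -1.24] M [-0.091 -0.1   -0.005] op 39.6 j [-25.  30.  98.   0.  52. -30.]
(np.float64(522.3528929865631), np.float64(-61.70689799560112), 100, 94.9) -> [65.6 -0.5 49.5] [-0.02 -0.02  0.01]
(np.float64(522.3528929865631), np.float64(-61.70689799560112), 23, 94.9) -> [ 65.6  -0.4 126.5] [-0.02 -0.02  0.01]
```

Call:
play_rows(fingers=[255,255,255,255,255,255,255,255,255,255,255], linear=[[33,0,0],[60,-0.5,20],[65.6,-0.5,50],[65.6,-0.5,65],[65.6,-0.5,65],[65.6,-0.5,80],[65.6,-0.5,100],[65.6,-0.5,115],[65.6,-0.5,122],[65.6,-0.5,122],[65.6,-0.5,122]], rot=[[0,0,0],[0,0,0],[0,0,0],[0,0,0],[0,0,0],[0,0,0],[0,0,0],[0,0,0],[0,0,0],[0,0,0],[0,0,0]])

```text
time_s: 7.5
position: [0.5233, -0.063, 0.0282]
tcp_rot: [[-0.084, 0.996, 0.001], [0.996, 0.084, -0.0], [-0.001, 0.001, -1.0]]
force: [0.1, -0.6, -0.9]
opening: 0.46
```

```bash
python3 - <<'E'
from h import *
go((*jig(-.8,27),21.5,94.9))
t=capture("top")[:,:,::-1]; s=capture("side")[:,:,::-1]; 
o=np.zeros((500,800,3),np.uint8)
o[:400,:395]=cv2.resize(np.ascontiguousarray(t[170:250,245:324]),None,fx=5,fy=5,interpolation=cv2.INTER_CUBIC)
o[:480,400:]=cv2.resize(np.ascontiguousarray(s[140:236,240:320]),None,fx=5,fy=5,interpolation=cv2.INTER_CUBIC)
cv2.imwrite("pics/p3.png",o)
E
```

```text
t 7.5 p [523.3 -63.   28.2] yaw 94.83 tilt z [ 1.4e-03 -5.0e-04 -1.0e+00] F [ 0.06 -0.56 -0.91] M [ 0.016 -0.131 -0.005] op 40.0 j [-19.  41. 104.   0.  35. -24.]
(np.float64(522.3528929865631), np.float64(-61.70689799560112), 21.5, 94.9) -> [ 1.4 -0.9  6.7] [ 0.08  0.03 -0.07]
```

View pics/p3.png

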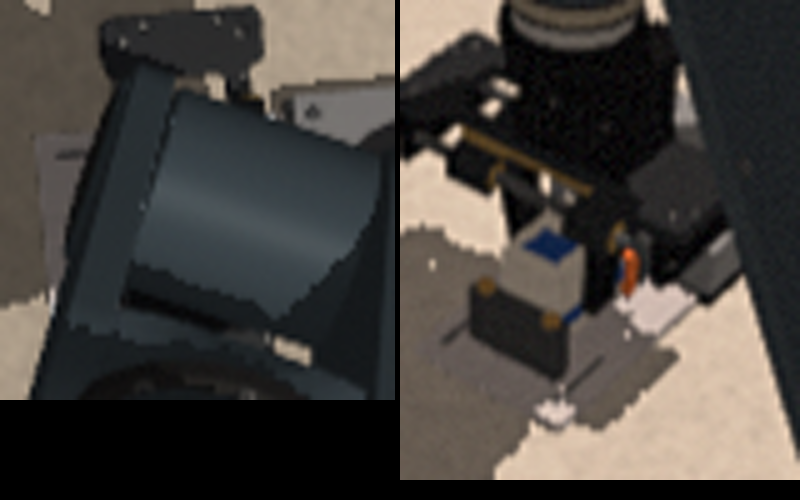

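Side view: the carton (crop ~545,270) hangs between the dark fence (~520,320) and the orange pad (~628,272), clear of both. I'll lower the last few millimetres.

Call:
play_rows(fingers=[255,255,255,255,255], linear=[[1,-1,3],[1,-1,5],[1,-1,7],[1,-1,7],[1,-1,7]], rot=[[0,0,0],[0,0,0],[0,0,0],[0,0,0],[0,0,0]])

```text
time_s: 8.1
position: [0.5215, -0.0619, 0.0204]
tcp_rot: [[-0.084, 0.996, 0.0], [0.996, 0.084, 0.0], [0.0, 0.0, -1.0]]
force: [-1.1, -0.1, 0.1]
opening: 0.461
```

```bash
python3 -c "
from h import *
go((*jig(-.8,27),21,94.9))"
```

```text
t 8.1 p [521.5 -61.9  20.4] yaw 94.83 tilt z [ 0.  0. -1.] F [-1.13 -0.08  0.09] M [ 0.03  -0.11  -0.029] op 40.2 j [-19.  41. 105.   0.  34. -24.]
(np.float64(522.3528929865631), np.float64(-61.70689799560112), 21, 94.9) -> [ 0.1  0.8 -0.6] [ 0.   -0.   -0.07]
```

Call:
play_rows(fingers=[150,100,60,20,0,0,0,0,0,0,0,0,0], linear=[[0,0,0],[0,0,0],[0,0,0],[0,0,0],[0,0,0],[0,0,0],[0,0,-10],[0,0,-30],[0,0,-70],[0,0,-110],[-40,0,-130],[-65,0,-130],[-65,0,-130]], rot=[[0,0,0],[0,0,0],[0,0,0],[0,0,0],[0,0,0],[0,0,0],[0,0,0],[0,0,0],[0,0,0],[0,0,0],[0,0,0],[0,0,0],[0,0,0]])

```text
time_s: 9.4
position: [0.5287, -0.13, 0.1526]
tcp_rot: [[-0.081, 0.997, 0.005], [0.997, 0.081, -0.003], [-0.004, 0.005, -1.0]]
force: [-0.6, -0.2, -0.9]
opening: 0.999
```

```bash
python3 - <<'E'
from h import *
go((*jig(0,-93),120,131))
import pickle
cal=get_calibration("wrist");im=capture("wrist")[:,:,::-1];pickle.dump(cal,open("w4.pkl","wb"));cv2.imwrite("pics/w4.png",im)
cv2.imwrite("pics/w4z.png",cv2.resize(np.ascontiguousarray(im[50:200,180:330]),None,fx=4,fy=4,interpolation=cv2.INTER_CUBIC))
E
```

```text
t 9.4 p [ 528.7 -130.   152.6] yaw 94.65 tilt z [ 0.005  -0.0032 -1.    ] F [-0.64 -0.18 -0.93] M [ 0.053 -0.086 -0.046] op 87.0 j [-26.  29.  98.  -0.  52. -30.]
(np.float64(533.4), np.float64(-181.2), 120, 131) -> [-51.3   0.4  32.8] [  0.2    0.29 -36.34]
```

View pics/w4z.png

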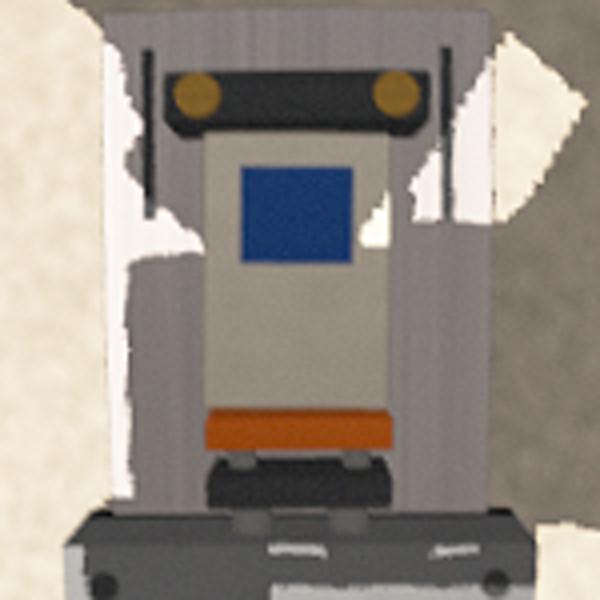

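The zoomed wrist view shows the carton standing square in the nest, at x 205–390 of the crop. It is centred with the fence (165–428) and the pad (205–392). Next I'll look at the knob.

Call:
play_rows(fingers=[170,170,170,170,170,170,170], linear=[[-35,0,0],[-70,0,0],[-95,0,0],[-105,0,0],[-105,0,0],[-105,0,0],[-105,0,0]], rot=[[0,0,0],[0,0,0],[0,0,0],[0,0,0],[0,0,0],[0,0,0],[0,0,0]])

```text
time_s: 10.15
position: [0.5353, -0.2292, 0.1502]
tcp_rot: [[-0.086, 0.996, -0.001], [0.996, 0.086, 0.001], [0.002, -0.001, -1.0]]
force: [0.4, 1.1, 0.1]
opening: 0.445
```

```bash
python3 - <<'E'
from h import *
go((*jig(0,-93),120,131))
import pickle
cal=get_calibration("wrist");im=capture("wrist")[:,:,::-1];pickle.dump(cal,open("w5.pkl","wb"));cv2.imwrite("pics/w5.png",im)
print(fproj(cal,[*JW/1000,.036]))
u,v=map(int,fproj(cal,[*JW/1000,.036]))
cv2.imwrite("pics/w5z.png",cv2.resize(np.ascontiguousarray(im[v-50:v+50,u-50:u+50]),None,fx=6,fy=6,interpolation=cv2.INTER_CUBIC));print(u,v)
E
```

```text
t 10.15 p [ 535.3 -229.2  150.2] yaw 94.91 tilt z [-0.0014  0.0014 -1.    ] F [0.35 1.07 0.13] M [-0.055 -0.074 -0.009] op 38.8 j [-34.  32.  92.   0.  56. -39.]
(np.float64(533.4), np.float64(-181.2), 120, 131) -> [48.   2.3 30.3] [ -0.04  -0.11 -36.09]
(np.float64(258.8624363202323), np.float64(140.28722510784863))
258 140
```

View pics/w5z.png

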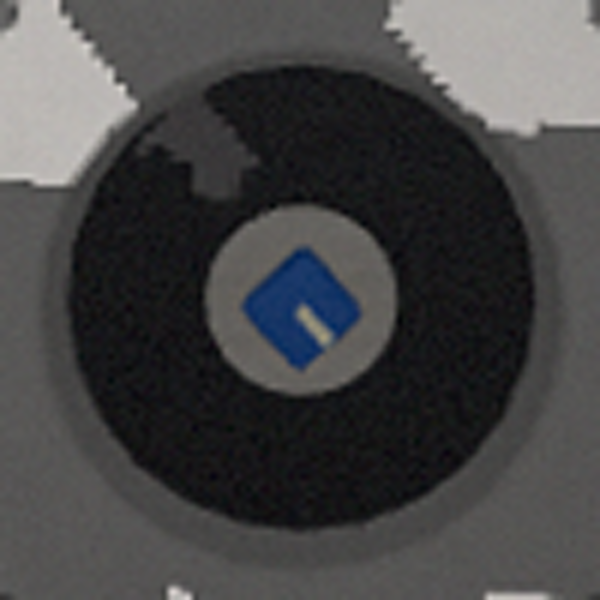

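```bash
python3 - <<'E'
from h import *
import pickle;cal=pickle.load(open("w5.pkl","rb"))
im=cv2.imread("pics/w5.png")[90:190,208:308];im=cv2.resize(im,None,fx=8,fy=8,interpolation=cv2.INTER_CUBIC)
hs=cv2.cvtColor(im,cv2.COLOR_BGR2HSV)
m=((hs[...,0]>100)&(hs[...,0]<130)&(hs[...,1]>110)).astype(np.uint8)*255
c=max(cv2.findContours(m,0,1)[0],key=cv2.contourArea)
uv=(cv2.convexHull(c).reshape(-1,2)+.5)/8-.5+[208,90]
P=np.array([onz(fray(cal,p),.036)[:2]*1000 for p in uv],np.float32);print(cv2.minAreaRect(P))
# line
a,b=[onz(fray(cal,((u+.5)/6-.5+208,(v+.5)/6-.5+90)),.036)[:2]*1000 for u,v in((300,312),(328,340))]
d=b-a;print("line angle",np.degrees(np.arctan2(d[1],d[0])))
g=cv2.cvtColor(im,cv2.COLOR_BGR2GRAY);m2=((g<40)).astype(np.uint8)*255
m2=cv2.morphologyEx(m2,cv2.MORPH_CLOSE,np.ones((9,9)));c=max(cv2.findContours(m2,0,1)[0],key=cv2.contourArea)
uv=(cv2.convexHull(c).reshape(-1,2)+.5)/8-.5+[208,90]
P=np.array([onz(fray(cal,p),.010)[:2]*1000 for p in uv],np.float32);print("floor",cv2.minEnclosingCircle(P))
E
```

```text
((532.5341186523438, -181.9568328857422), (14.3759183883667, 14.543415069580078), 48.0293083190918)
line angle -40.32627785129207
floor ((532.475830078125, -182.4453125), 39.8538932800293)
```

```bash
python3 -c "
from h import *
go((532.7,-181.7,100,138))"
```

```text
t 10.2 p [ 535.5 -229.5  150.3] yaw 94.91 tilt z [-0.001   0.0011 -1.    ] F [-0.05  0.5   0.23] M [-0.022 -0.122  0.029] op 34.9 j [-34.  32.  92.   0.  56. -39.]
(532.7, -181.7, 100, 138) -> [47.8  1.4 50.4] [-3.000e-02 -8.000e-02 -4.309e+01]
```

Call:
play_rows(fingers=[172,172,172,172,172,172,172,172,172], linear=[[20,0.5,0],[40,1,10],[48,1.4,30],[48,1.4,45],[48,1.4,50],[48,1.4,50],[48,1.4,50],[48,1.4,50],[48,1.4,50]], rot=[[0,0,-8],[0,0,-16],[0,0,-24],[0,0,-32],[0,0,-38],[0,0,-43],[0,0,-43],[0,0,-43],[0,0,-43]])

```text
time_s: 11.1
position: [0.5333, -0.183, 0.1007]
tcp_rot: [[-0.741, 0.672, 0.0], [0.672, 0.741, -0.0], [-0.0, 0.0, -1.0]]
force: [-0.4, -0.3, -0.3]
opening: 0.326
```

```bash
python3 -c "
from h import *
go((532.7,-181.7,55,138),(532.7,-181.7,17,138))"
```

```text
t 11.1 p [ 533.3 -183.   100.7] yaw 137.78 tilt z [ 4.e-04 -2.e-04 -1.e+00] F [-0.43 -0.25 -0.29] M [ 0.019 -0.086  0.035] op 28.3 j [-30.  35.  97.   0.  48. -78.]
(532.7, -181.7, 55, 138) -> [ 1.4  0.5 45.7] [ 0.01  0.02 -0.22]
(532.7, -181.7, 17, 138) -> [ 1.4  0.5 83.7] [ 0.01  0.02 -0.22]
```

Call:
play_rows(fingers=[172,172,172,172,172,172,172,172,172], linear=[[1.2,0.5,20],[1.2,0.5,40],[1.2,0.5,50],[1.2,0.5,60],[1.2,0.5,70],[1.2,0.5,77],[1.2,0.5,82],[1.2,0.5,82],[1.2,0.5,82]], rot=[[0,0,0],[0,0,0],[0,0,0],[0,0,0],[0,0,0],[0,0,0],[0,0,0],[0,0,0],[0,0,0]])

```text
time_s: 12.0
position: [0.5328, -0.1822, 0.0186]
tcp_rot: [[-0.741, 0.671, 0.0], [0.671, 0.741, -0.0], [-0.0, 0.0, -1.0]]
force: [-0.1, -0.6, 0.6]
opening: 0.326
```

```bash
python3 -c "
from h import *
go((532.7,-181.7,18,138))"
```

```text
t 12.0 p [ 532.8 -182.2   18.6] yaw 137.82 tilt z [ 3.e-04 -2.e-04 -1.e+00] F [-0.07 -0.62  0.59] M [ 0.096 -0.13   0.048] op 28.3 j [-30.  43.  99.   0.  38. -78.]
(532.7, -181.7, 18, 138) -> [0.4 0.3 0.6] [ 0.    0.02 -0.18]
```

Now close on the knob.

Call:
play_rows(fingers=[255,255,255,255,255,255], linear=[[0,0,0],[0,0,0],[0,0,0],[0,0,0],[0,0,0],[0,0,0]], rot=[[0,0,0],[0,0,0],[0,0,0],[0,0,0],[0,0,0],[0,0,0]])

```text
time_s: 12.6
position: [0.5328, -0.1823, 0.0188]
tcp_rot: [[-0.741, 0.671, 0.001], [0.671, 0.741, -0.0], [-0.001, 0.0, -1.0]]
force: [-1.3, 0.6, 3.2]
opening: 0.157
```

```bash
python3 -c "
from h import *
go((532.7,-181.7,18,138))"
```

```text
t 12.6 p [ 532.8 -182.3   18.8] yaw 137.82 tilt z [ 5.e-04 -3.e-04 -1.e+00] F [-1.32  0.63  3.24] M [-0.072 -0.051 -0.082] op 13.7 j [-30.  43.  99.   0.  38. -78.]
(532.7, -181.7, 18, 138) -> [0.5 0.3 0.8] [ 0.01  0.03 -0.18]
```

Gripped at 13.7 mm. I'll turn clockwise (+z tool) with the same row rate each time, for comparable readings.

Call:
play_rows(fingers=[255,255,255,255,255,255,255,255,255,255], linear=[[0,0,0],[0,0,0],[0,0,0],[0,0,0],[0,0,0],[0,0,0],[0,0,0],[0,0,0],[0,0,0],[0,0,0]], rot=[[0,0,2],[0,0,4],[0,0,6],[0,0,8],[0,0,10],[0,0,12],[0,0,14],[0,0,16],[0,0,18],[0,0,20]])

```text
time_s: 13.6
position: [0.5327, -0.1824, 0.0188]
tcp_rot: [[-0.467, 0.885, 0.0], [0.885, 0.467, -0.001], [-0.001, -0.0, -1.0]]
force: [-1.6, -0.5, 3.6]
opening: 0.156
```

```bash
python3 -c "
from h import *
go()"
```

```text
t 13.6 p [ 532.7 -182.4   18.8] yaw 117.81 tilt z [ 1.e-04 -7.e-04 -1.e+00] F [-1.65 -0.45  3.59] M [-0.072  0.034  0.147] op 13.6 j [-30.  43.  99.  -0.  38. -58.]
```

Call:
play_rows(fingers=[255,255,255,255,255,255,255,255,255,255], linear=[[0,0,0],[0,0,0],[0,0,0],[0,0,0],[0,0,0],[0,0,0],[0,0,0],[0,0,0],[0,0,0],[0,0,0]], rot=[[0,0,2],[0,0,4],[0,0,6],[0,0,8],[0,0,10],[0,0,12],[0,0,14],[0,0,16],[0,0,18],[0,0,20]])

```text
time_s: 14.6
position: [0.5325, -0.1825, 0.0188]
tcp_rot: [[-0.136, 0.991, -0.0], [0.991, 0.136, -0.001], [-0.001, -0.0, -1.0]]
force: [-1.6, -2.1, 2.6]
opening: 0.154
```

```bash
python3 -c "
from h import *
go()"
```

```text
t 14.6 p [ 532.5 -182.5   18.8] yaw 97.82 tilt z [-3.e-04 -7.e-04 -1.e+00] F [-1.64 -2.14  2.6 ] M [-0.259  0.122  0.095] op 13.4 j [-30.  43.  99.  -0.  38. -38.]
```

```bash
cat >> h.py <<'E'
def avg(n=8,name="side"):
    M=[];F=[]
    for i in range(n):
        s=bot.read_state();M.append(s["moment"]);F.append(s["force"]);im=capture(name)
    M=np.array(M);F=np.array(F);print("AVG Mz",M[:,2].mean().round(4),"sd",M[:,2].std().round(3),"M",M.mean(0).round(3),"F",F.mean(0).round(2));return im
E
python3 -c "
from h import *
avg()"
```

```text
AVG Mz 0.042 sd 0.038 M [-0.316  0.231  0.042] F [-2.26 -1.66  4.66]
```

Call:
play_rows(fingers=[255,255,255,255,255], linear=[[0,0,0],[0,0,0],[0,0,0],[0,0,0],[0,0,0]], rot=[[0,0,2],[0,0,4],[0,0,6],[0,0,8],[0,0,10]])

```text
time_s: 15.5
position: [0.5324, -0.1825, 0.0188]
tcp_rot: [[0.038, 0.999, -0.0], [0.999, -0.038, -0.001], [-0.001, -0.0, -1.0]]
force: [-1.9, -1.3, 5.7]
opening: 0.161
```

```bash
python3 -c "
from h import *
im=avg();cv2.imwrite('pics/s6.png',cv2.resize(np.ascontiguousarray(im[150:230,240:330,::-1]),None,fx=6,fy=6,interpolation=cv2.INTER_CUBIC));go()"
```

```text
AVG Mz 0.0696 sd 0.035 M [-0.367  0.335  0.07 ] F [-2.25 -1.98  5.67]
t 15.9 p [ 532.3 -182.5   18.8] yaw 87.9 tilt z [-5.e-04 -5.e-04 -1.e+00] F [-2.36 -1.06  4.93] M [-0.346  0.34   0.044] op 13.6 j [-30.  43.  99.  -0.  38. -28.]
```

View pics/s6.png

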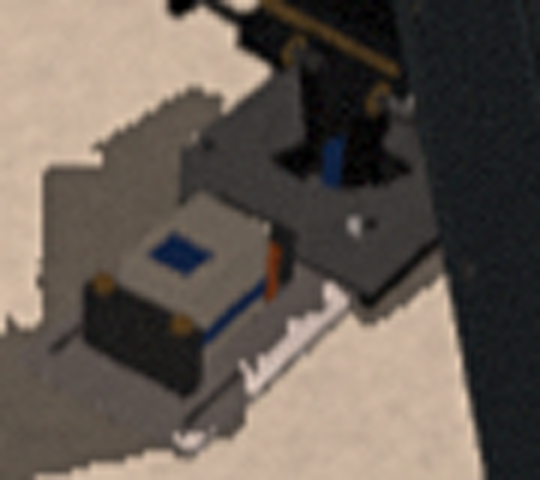

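Call:
play_rows(fingers=[255,255], linear=[[0,0,0],[0,0,0]], rot=[[0,0,1],[0,0,2]])

```text
time_s: 16.1
position: [0.5324, -0.1825, 0.0188]
tcp_rot: [[0.072, 0.997, -0.0], [0.997, -0.072, -0.001], [-0.001, -0.0, -1.0]]
force: [-2.5, -2.3, 5.1]
opening: 0.156
```

```bash
cat > m.py <<'E'
from rig import bot
import numpy as np
s=bot.read_state();R=s["tcp_rot"];print(round(s["time_s"],2),"yaw",round(np.degrees(np.arctan2(R[1,0],R[0,0])),2),"Mz",s["moment"][2].round(4),"F",s["force"].round(1),"M",s["moment"].round(2),"tau6",s["tau"][5].round(3))
E
python3 m.py
```

```text
16.1 yaw 85.88 Mz 0.1472 F [-2.5 -2.3  5.1] M [-0.39  0.34  0.15] tau6 0.003
```

Call:
play_rows(fingers=[255,255], linear=[[0,0,0],[0,0,0]], rot=[[0,0,1],[0,0,2]])

```text
time_s: 16.3
position: [0.5323, -0.1825, 0.0188]
tcp_rot: [[0.107, 0.994, -0.001], [0.994, -0.107, -0.001], [-0.001, -0.001, -1.0]]
force: [-2.0, -1.6, 4.4]
opening: 0.157
```

```bash
python3 m.py
```

```text
16.3 yaw 83.88 Mz 0.141 F [-2.  -1.6  4.4] M [-0.35  0.35  0.14] tau6 0.004
```

Call:
play_rows(fingers=[255,255], linear=[[0,0,0],[0,0,0]], rot=[[0,0,1],[0,0,2]])

```text
time_s: 16.5
position: [0.5323, -0.1825, 0.0188]
tcp_rot: [[0.141, 0.99, -0.001], [0.99, -0.141, -0.0], [-0.001, -0.001, -1.0]]
force: [-3.8, -1.8, 5.3]
opening: 0.156
```

```bash
python3 m.py
```

```text
16.5 yaw 81.88 Mz 0.103 F [-3.8 -1.8  5.3] M [-0.31  0.31  0.1 ] tau6 0.004
```

Call:
play_rows(fingers=[255,255], linear=[[0,0,0],[0,0,0]], rot=[[0,0,1],[0,0,2]])

```text
time_s: 16.7
position: [0.5322, -0.1825, 0.0187]
tcp_rot: [[0.176, 0.984, -0.001], [0.984, -0.176, -0.0], [-0.001, -0.001, -1.0]]
force: [-3.1, -2.0, 5.5]
opening: 0.161
```

```bash
python3 m.py
```

```text
16.7 yaw 79.88 Mz 0.1332 F [-3.1 -2.   5.5] M [-0.42  0.33  0.13] tau6 0.004
```

Call:
play_rows(fingers=[255,255], linear=[[0,0,0],[0,0,0]], rot=[[0,0,1],[0,0,2]])

```text
time_s: 16.9
position: [0.5322, -0.1825, 0.0188]
tcp_rot: [[0.21, 0.978, -0.001], [0.978, -0.21, -0.001], [-0.001, -0.001, -1.0]]
force: [-2.6, -1.7, 6.9]
opening: 0.158
```

```bash
python3 m.py
```

```text
16.9 yaw 77.88 Mz 0.1039 F [-2.6 -1.7  6.9] M [-0.38  0.35  0.1 ] tau6 0.004
```

Call:
play_rows(fingers=[255,255], linear=[[0,0,0],[0,0,0]], rot=[[0,0,1],[0,0,2]])

```text
time_s: 17.1
position: [0.5322, -0.1824, 0.0188]
tcp_rot: [[0.244, 0.97, -0.001], [0.97, -0.244, -0.001], [-0.001, -0.001, -1.0]]
force: [-1.5, -2.0, 5.8]
opening: 0.16
```

```bash
python3 m.py
```

```text
17.1 yaw 75.89 Mz 0.138 F [-1.5 -2.   5.8] M [-0.42  0.38  0.14] tau6 0.004
```

Call:
play_rows(fingers=[255,255], linear=[[0,0,0],[0,0,0]], rot=[[0,0,1],[0,0,2]])

```text
time_s: 17.3
position: [0.5322, -0.1825, 0.0188]
tcp_rot: [[0.278, 0.961, -0.001], [0.961, -0.278, -0.0], [-0.001, -0.001, -1.0]]
force: [-3.7, -1.9, 5.9]
opening: 0.16
```

```bash
python3 m.py
```

```text
17.3 yaw 73.88 Mz 0.1238 F [-3.7 -1.9  5.9] M [-0.45  0.42  0.12] tau6 0.004
```

Call:
play_rows(fingers=[255,255], linear=[[0,0,0],[0,0,0]], rot=[[0,0,1],[0,0,2]])

```text
time_s: 17.5
position: [0.5322, -0.1825, 0.0188]
tcp_rot: [[0.311, 0.95, -0.001], [0.95, -0.311, -0.001], [-0.001, -0.001, -1.0]]
force: [-2.5, -2.6, 6.5]
opening: 0.157
```

```bash
python3 m.py
```

```text
17.5 yaw 71.89 Mz 0.0946 F [-2.5 -2.6  6.5] M [-0.38  0.41  0.09] tau6 0.004
```

Call:
play_rows(fingers=[255,255], linear=[[0,0,0],[0,0,0]], rot=[[0,0,1],[0,0,2]])

```text
time_s: 17.7
position: [0.5322, -0.1824, 0.0188]
tcp_rot: [[0.344, 0.939, -0.001], [0.939, -0.344, -0.001], [-0.001, -0.001, -1.0]]
force: [-3.1, -2.0, 6.6]
opening: 0.156
```

```bash
python3 m.py
```

```text
17.7 yaw 69.89 Mz 0.0657 F [-3.1 -2.   6.6] M [-0.33  0.45  0.07] tau6 0.004
```

Call:
play_rows(fingers=[255,255], linear=[[0,0,0],[0,0,0]], rot=[[0,0,1],[0,0,2]])

```text
time_s: 17.9
position: [0.5321, -0.1824, 0.0188]
tcp_rot: [[0.376, 0.926, -0.001], [0.926, -0.376, -0.0], [-0.001, -0.001, -1.0]]
force: [-3.3, -2.4, 6.2]
opening: 0.156
```

```bash
python3 m.py; python3 -c "
from h import *
im=capture('side');cv2.imwrite('pics/s7.png',cv2.resize(np.ascontiguousarray(im[150:230,240:330,::-1]),None,fx=6,fy=6,interpolation=cv2.INTER_CUBIC));go()"
```

```text
17.9 yaw 67.89 Mz 0.0337 F [-3.3 -2.4  6.2] M [-0.32  0.4   0.03] tau6 0.005
t 17.95 p [ 532.1 -182.4   18.8] yaw 67.85 tilt z [-1.e-03 -4.e-04 -1.e+00] F [-2.89 -1.36  6.03] M [-0.424  0.377  0.145] op 13.9 j [-30.  43.  99.  -0.  38.  -8.]
```

View pics/s7.png

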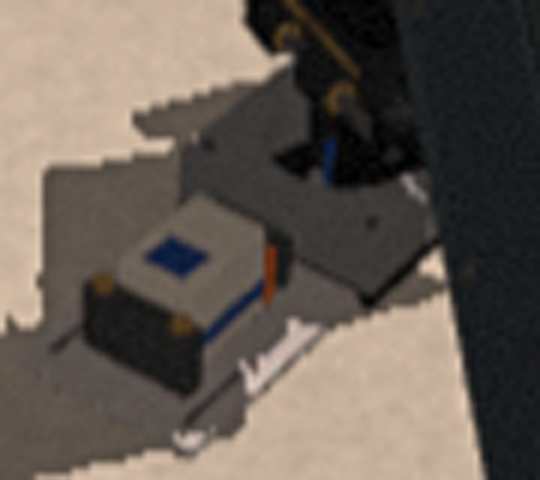

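```bash
cat >> h.py <<'E'
def mark(im,show=False):
    """jig y (mm) of blue top mark of carton in side view (RGB full image)"""
    cal=get_calibration("side")
    x0,y0=255,180;c=im[y0:205,x0:285].astype(float)
    w=np.clip(c[...,2]-c[...,0]-15,0,None)  # blue minus red
    n=cv2.connectedComponentsWithStats((w>20).astype(np.uint8))
    i=1+np.argmax(n[2][1:,4]);m=cv2.dilate((n[1]==i).astype(np.uint8),np.ones((3,3)))
    w=w*m;ys,xs=np.mgrid[:w.shape[0],:w.shape[1]]
    u,v=(w*xs).sum()/w.sum()+x0,(w*ys).sum()/w.sum()+y0
    a=np.radians(JY);p=onz(ray(cal,(u,v)),.058)[:2]*1000-JW
    return u,v,p@[np.cos(a),np.sin(a)],p@[-np.sin(a),np.cos(a)]-93,int(m.sum())
E
python3 - <<'E'
from h import *
for f in("s6","s7"):
    im=cv2.resize(cv2.imread(f"pics/{f}.png"),(90,80),interpolation=cv2.INTER_AREA)[:,:,::-1]
    F=np.zeros((384,512,3),np.uint8);F[150:230,240:330]=im;print(f,np.round(mark(F),2))
M=[]
for i in range(3):
    M.append(mark(capture("side")));
print(np.round(M,2))
E
```

```text
s6 [269.5  191.94  -1.84  44.1   55.  ]
s7 [268.92 192.43  -1.83  46.67  57.  ]
[[268.95 192.42  -1.88  46.61  60.  ]
 [268.96 192.44  -1.94  46.65  60.  ]
 [268.92 192.42  -1.82  46.68  57.  ]]
```

The carton's blue mark moves with the jaw: 2.57 mm over 20°, where 2.44 is expected. So the pad is pushing it and the fence isn't reached yet. I'll continue in 4° steps, tracking both the mark and the moment.

```bash
cat > k.py <<'E'
from h import *
s=bot.read_state();Mz=[s["moment"][2]];Y=[]
R=s["tcp_rot"]
for i in range(2):
    im=capture("side");Y.append(mark(im)[3]);Mz.append(bot.read_state()["moment"][2])
print("t",round(s["time_s"],2),"turned",round(137.82-np.degrees(np.arctan2(R[1,0],R[0,0])),2),"Mz moving",Mz[0].round(3),"held",np.round(Mz[1:],3),"mark y",np.mean(Y).round(2),"F",s["force"].round(1))
E
echo
```

Call:
play_rows(fingers=[255,255], linear=[[0,0,0],[0,0,0]], rot=[[0,0,2],[0,0,4]])

```text
time_s: 18.3
position: [0.5321, -0.1824, 0.0188]
tcp_rot: [[0.441, 0.898, -0.001], [0.898, -0.441, -0.0], [-0.001, -0.001, -1.0]]
force: [-3.0, -1.8, 5.4]
opening: 0.158
```

```bash
python3 k.py
```

```text
t 18.3 turned 73.97 Mz moving 0.172 held [0.098 0.092] mark y 46.62 F [-3.  -1.8  5.4]
```

Call:
play_rows(fingers=[255,255], linear=[[0,0,0],[0,0,0]], rot=[[0,0,2],[0,0,4]])

```text
time_s: 18.6
position: [0.5321, -0.1824, 0.0188]
tcp_rot: [[0.502, 0.865, -0.001], [0.865, -0.502, -0.0], [-0.001, -0.001, -1.0]]
force: [-3.0, -1.6, 5.9]
opening: 0.155
```

```bash
python3 k.py
```

```text
t 18.6 turned 77.97 Mz moving 0.178 held [0.096 0.097] mark y 46.66 F [-3.  -1.6  5.9]
```

Call:
play_rows(fingers=[255,255], linear=[[0,0,0],[0,0,0]], rot=[[0,0,2],[0,0,4]])

```text
time_s: 18.9
position: [0.532, -0.1824, 0.0188]
tcp_rot: [[0.561, 0.828, -0.001], [0.828, -0.561, -0.0], [-0.001, -0.001, -1.0]]
force: [-3.1, -1.5, 5.5]
opening: 0.16
```

```bash
python3 k.py
```

```text
t 18.9 turned 81.96 Mz moving 0.197 held [0.095 0.091] mark y 46.66 F [-3.1 -1.5  5.5]
```

The mark stopped at y 46.65 by 70°, so the fence was met at about 70°. 10 N is about 20.5° further, at roughly 90.5°. Measured moment is rising as expected.

Call:
play_rows(fingers=[255,255], linear=[[0,0,0],[0,0,0]], rot=[[0,0,2],[0,0,4]])

```text
time_s: 19.2
position: [0.532, -0.1824, 0.0188]
tcp_rot: [[0.618, 0.787, -0.001], [0.787, -0.618, -0.0], [-0.001, -0.001, -1.0]]
force: [-3.6, -2.4, 5.4]
opening: 0.158
```

```bash
python3 k.py
```

```text
t 19.2 turned 85.96 Mz moving 0.193 held [0.122 0.116] mark y 46.58 F [-3.6 -2.4  5.4]
```

Call:
play_rows(fingers=[255,255], linear=[[0,0,0],[0,0,0]], rot=[[0,0,2],[0,0,4]])

```text
time_s: 19.5
position: [0.5319, -0.1823, 0.0188]
tcp_rot: [[0.671, 0.742, -0.001], [0.742, -0.671, -0.0], [-0.001, -0.001, -1.0]]
force: [-2.8, -2.0, 6.2]
opening: 0.153
```

```bash
python3 k.py; python3 -c "
from h import *
avg()
im=capture('side');cv2.imwrite('pics/s8.png',cv2.resize(np.ascontiguousarray(im[150:230,240:330,::-1]),None,fx=6,fy=6,interpolation=cv2.INTER_CUBIC));go()"
```

```text
t 19.5 turned 89.95 Mz moving 0.13 held [0.208 0.133] mark y 46.61 F [-2.8 -2.   6.2]
AVG Mz 0.1225 sd 0.009 M [-0.358  0.495  0.123] F [-3.26 -2.07  5.67]
t 20.05 p [ 532.  -182.4   18.8] yaw 47.92 tilt z [-1.2e-03 -3.0e-04 -1.0e+00] F [-3.77 -1.35  6.24] M [-0.355  0.48   0.127] op 13.9 j [-30.  43.  99.  -0.  38.  12.]
```

View pics/s8.png

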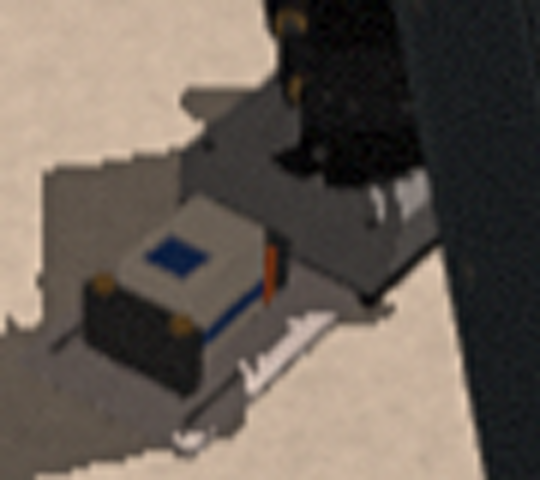

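Held moment averages 0.1225 N·m, against about 0.056 when turning freely. That makes about 9.5 N, and geometry gives about 9.8 N. I'll release and rise.

Call:
play_rows(fingers=[172,172,172,172,172,172,172,172,172,172,172,172], linear=[[0,0,0],[0,0,0],[0,0,0],[0,0,0],[0,0,0],[0,0,-10],[0,0,-20],[0,0,-40],[0,0,-80],[0,0,-130],[0,0,-130],[0,0,-130]], rot=[[0,0,0],[0,0,0],[0,0,0],[0,0,0],[0,0,0],[0,0,0],[0,0,0],[0,0,0],[0,0,0],[0,0,0],[0,0,0],[0,0,0]])

```text
time_s: 21.25
position: [0.5336, -0.1826, 0.1509]
tcp_rot: [[0.671, 0.741, 0.004], [0.741, -0.671, -0.002], [0.001, 0.005, -1.0]]
force: [-0.2, 0.7, -0.3]
opening: 0.329
```

```bash
python3 -c "
from h import *
go((*jig(0,-150),160,94.9))"; python3 k.py
```

```text
t 21.25 p [ 533.6 -182.6  150.9] yaw 47.84 tilt z [ 0.0042 -0.0024 -1.    ] F [-0.16  0.75 -0.29] M [-0.102 -0.013 -0.071] op 28.6 j [-30.  31.  95.   0.  54.  12.]
(np.float64(538.2687646188299), np.float64(-237.99168188288166), 160, 94.9) -> [-37.9  40.7  -9. ] [  0.28   0.06 -47.06]
t 21.25 turned 89.98 Mz moving -0.071 held [ 0.001 -0.004] mark y 46.65 F [-0.2  0.7 -0.3]
```

Call:
play_rows(fingers=[172,172,172,172,172,172,172,172], linear=[[-8,8,-2],[-16,16,-4],[-24,24,-6],[-30,32,-9],[-38,41,-9],[-38,41,-9],[-38,41,-9],[-38,41,-9]], rot=[[0,0,-8],[0,0,-16],[0,0,-24],[0,0,-32],[0,0,-40],[0,0,-47],[0,0,-47],[0,0,-47]])

```text
time_s: 22.15
position: [0.5366, -0.2372, 0.156]
tcp_rot: [[-0.082, 0.997, -0.003], [0.997, 0.082, 0.002], [0.002, -0.002, -1.0]]
force: [-0.3, 0.8, 0.6]
opening: 0.321
```

```bash
python3 - <<'E'
from h import *
go()
cal=get_calibration("wrist");im=capture("wrist")[:,:,::-1].copy();cv2.imwrite("pics/w9.png",im)
u,v=map(int,fproj(cal,[*JW/1000,.036]))
y0,y1,x0,x1=v-50,v+50,u-50,u+50
c=cv2.resize(im[y0:y1,x0:x1],None,fx=8,fy=8,interpolation=cv2.INTER_CUBIC);hs=cv2.cvtColor(c,cv2.COLOR_BGR2HSV)
m=((hs[...,0]>100)&(hs[...,0]<130)&(hs[...,1]>110)).astype(np.uint8)*255
m[:150]=0
k=max(cv2.findContours(m,0,1)[0],key=cv2.contourArea)
uv=(cv2.convexHull(k).reshape(-1,2)+.5)/8-.5+[x0,y0]
P=np.array([onz(fray(cal,p),.036)[:2]*1000 for p in uv],np.float32);print(cv2.minAreaRect(P))
o=cv2.resize(im[max(0,v-145):v+45,u-80:u+80],None,fx=3.1,fy=3.1,interpolation=cv2.INTER_CUBIC);cv2.imwrite("pics/w9z.png",o);print(u,v)
E
```

```text
t 22.15 p [ 536.6 -237.2  156. ] yaw 94.68 tilt z [-0.0026  0.0019 -1.    ] F [-0.28  0.76  0.65] M [-0.07  -0.126 -0.006] op 27.9 j [-35.  32.  91.   0.  57. -39.]
((532.5355834960938, -182.24432373046875), (13.965986251831055, 13.869396209716797), 47.88499450683594)
258 131
```

View pics/w9z.png

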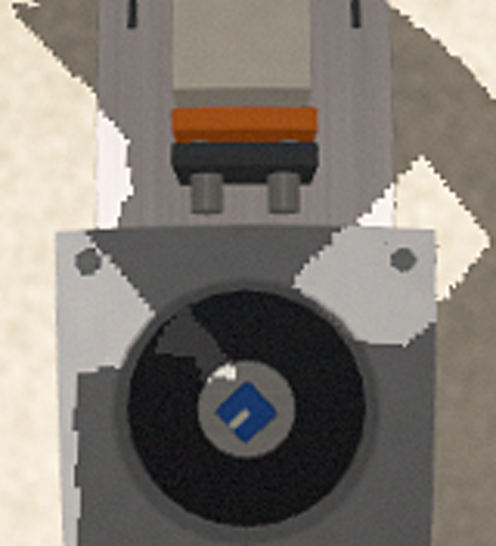

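The zoom shows the white knob line turned a quarter turn (now towards (238,418)), the pad flush against the carton, and the pad–jaw gap nearly closed up. As an independent check, I'll measure spring compression from above, using the earlier viewpoint.

Call:
play_rows(fingers=[172,172,172,172,172,172], linear=[[35,0,2],[70,0,4],[100,0,5],[108,0,5],[108,0,5],[108,0,5]], rot=[[0,0,0],[0,0,0],[0,0,0],[0,0,0],[0,0,0],[0,0,0]])

```text
time_s: 22.8
position: [0.5291, -0.131, 0.1526]
tcp_rot: [[-0.084, 0.996, 0.001], [0.996, 0.084, -0.001], [-0.001, 0.001, -1.0]]
force: [-0.1, -0.5, -0.5]
opening: 0.325
```

```bash
python3 - <<'E'
from h import *
import pickle
go()
cal=get_calibration("wrist");im=capture("wrist")[:,:,::-1].copy();cv2.imwrite("pics/w10.png",im);pickle.dump(cal,open("w10.pkl","wb"))
a=cv2.imread("pics/w4.png")
A=cv2.resize(a[140:190,220:285],None,fx=6,fy=6,interpolation=cv2.INTER_CUBIC);B=cv2.resize(im[140:190,220:285],None,fx=6,fy=6,interpolation=cv2.INTER_CUBIC)
cv2.imwrite("pics/w10z.png",np.hstack([A,B]))
E
```

```text
t 22.8 p [ 529.1 -131.   152.6] yaw 94.81 tilt z [ 0.0011 -0.0011 -1.    ] F [-0.11 -0.52 -0.5 ] M [-0.043 -0.083  0.051] op 28.3 j [-26.  30.  98.  -0.  53. -30.]
```

View pics/w10z.png

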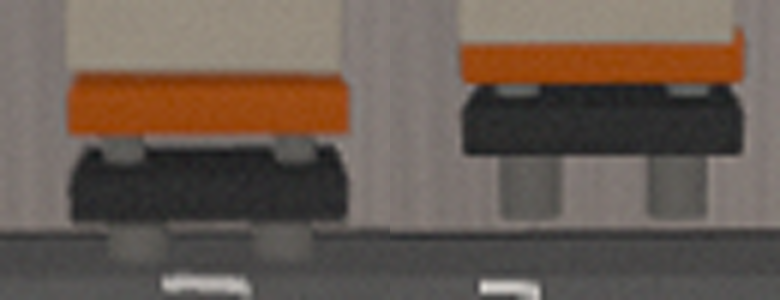

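```bash
python3 - <<'E'
from h import *
import pickle
a=np.radians(JY);ey=np.array([-np.sin(a),np.cos(a)])
def y(cal,v,u,z=.04):return (onz(fray(cal,((u+.5)/6-.5+220,(v+.5)/6-.5+140)),z)[:2]*1000-JW)@ey-93
A=pickle.load(open("w4.pkl","rb"));B=pickle.load(open("w10.pkl","rb"))
def edge(f,u,th):pass
pa,pb,ja,jb=y(A,133.5,210),y(B,83,210),y(A,221,210),y(B,155,210)
print(pa,pb,ja,jb,"pad moved",pb-pa,"jaw moved",jb-ja,"gap change",(pa-ja)-(pb-jb))
E
```

```text
-14.114659649577789 -6.986781327398077 -27.98533489041023 -18.27983507324484 pad moved 7.127878322179711 jaw moved 9.70549981716539 gap change 2.577621494985678
```

Spring compression comes out at 2.6 mm, or about 10.3 N, so all three estimates agree. I'll rise clear, take a last look and hand in.

Call:
play_rows(fingers=[172,172,172,172,172,172,172], linear=[[-20,0,-30],[-50,0,-60],[-90,0,-80],[-120,0,-80],[-120,0,-80],[-120,0,-80],[-120,0,-80]], rot=[[0,0,0],[0,0,0],[0,0,0],[0,0,0],[0,0,0],[0,0,0],[0,0,0]])

```text
time_s: 23.55
position: [0.5378, -0.2492, 0.2318]
tcp_rot: [[-0.084, 0.997, -0.002], [0.996, 0.084, 0.002], [0.002, -0.001, -1.0]]
force: [0.6, -0.6, -0.4]
opening: 0.322
```

```bash
python3 k.py; python3 -c "
from h import *
go();cv2.imwrite('pics/end.png',capture('side')[:,:,::-1])"
```

```text
t 23.55 turned 43.03 Mz moving -0.016 held [-0.05  -0.022] mark y 46.66 F [ 0.6 -0.6 -0.4]
t 23.65 p [ 538.1 -248.7  231.9] yaw 94.87 tilt z [-0.0013  0.0011 -1.    ] F [ 0.59 -0.36  0.06] M [-0.033 -0.118 -0.022] op 28.3 j [-36.  27.  86.   0.  67. -40.]
```

View pics/end.png

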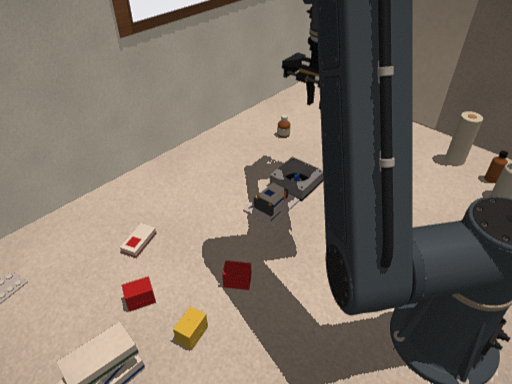

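In the final view the carton is clamped in the jig at about (270,198). The bottle, the spare and the look-alikes are where they were, and the arm is clear.

```bash
python3 -c "
from rig import bot
print(bot.hand_in())"
```

```text
the job is handed in; nothing more can be done
None
```

I stood the blue-banded carton square in the nest and let go. Then I gripped the knob in its well and turned it 90° clockwise, released it and raised the arm clear. The job was handed in at about 24 s; no verdict was reported.

**Clamping force:** three estimates agree on about 10 N.

| Method | Force |
|---|---|
| About 20° of turning after the carton stopped at the fence (near 70°) | about 9.8 N |
| Held-still knob torque, 0.12 against about 0.056 N·m when free | about 9.5 N (good to about 2 N) |
| Spring compression of about 2.6 mm, from wrist pictures | about 10.3 N (good to about 1 N) |

**Last checks:** the carton did not shift after release, and the side view showed the other things where they were, apart from the tape roll, hidden behind the arm. I did not recheck the tape; nothing passed near it.

**Readings that disagreed:**
- Single torque readings taken while turning were noisy and briefly fell to 0.03 N·m near 70°, so I relied on averages and on the carton's blue mark.
- The wrist pictures put the jaw's travel at 9.7 mm where 11 mm was expected. I put that down to camera tilt and took the compression from the pad-to-jaw gap, which tilt barely affects.

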